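# Wind the sewing-room timer and set it to 20 minutes

### The job

Set the wind-up timer on the cork pad to 20 minutes: twist its knob clockwise until the pointer is past the top (30-minute) mark, which winds the bell, then twist it back down to 20 minutes and let go. The timer stands loose and its knob is stiff, so lean on the knob while you twist, firmly enough that the base neither slides nor turns along with it, but gently: about 10 newtons, never as much as 20. Leave everything else on the desk where it is.

Things in the scene. Friction and masses are not known exactly. Their poses are not given: they have to be found in the camera images.
- timer: Wind-up timer: white plastic drum, 98 mm in diameter, its top 33 mm above its underside, about 0.36 kg, standing loose on four rubber feet (40 mm from the axis) on the cork pad. Origin: centre of its underside; z up; -x points to the 0 mark. 31 black ticks, one a minute, every 8 degrees, run CLOCKWISE from above from 0 to the top mark, 30, the widest one; every fifth is longer.
- mark_20 (a point): Outer end of the 20-minute tick on the drum's top, 45 mm from the axis, 160 degrees clockwise from the 0 mark; it is the second long tick before the top mark.
- mark_30 (a point): Outer end of the top mark (30 minutes, the widest tick), 45 mm from the axis, 240 degrees clockwise from the 0 mark. The hard end stop is 10 degrees beyond it.
- dial (a joint): Knob angle in the drum, rad: 0 with the pointer at the 0 mark, growing CLOCKWISE from above, 0.1396 a minute. 20 min = 2.793, top mark = 4.189, end stop 4.370. The bar points at timer yaw minus this. Stays where left. Turning takes 0.22 N m; without a press of 8 N the whole timer turns instead, as it does against the stop. Once bearing, the knob yields 5 N/mm from 3 to 13 N, then is rigid.
- dial_grip (a point): Point in the drum's frame, on the knob's axis, 73 mm above the timer's underside: where to grip. Bare steel knob: flange 52 mm across, on it an upright bar 14 wide, 46 long, 24 mm high. With the knob right up the bar's top is 2 mm above this point, the flange 22 mm below; it rides 0 to 8 mm lower, unmeasured, on a loose spindle with 0 to 6 mm of easy play (1.5 N) before it bears on the drum.
- timer_edge (a point): Point on the drum's side wall just below the 0 mark, 49 mm from the axis, 18 mm above the timer's underside.
- pad: Fixed cork pad on the desk, 300 x 340 x 6 mm (its x, y, z); origin at the centre of its underside. The timer stands near its middle, spools and tin near its corners.
- spool_tall: Loose thread spool on the pad, 34 mm across, 52 mm tall; origin at the centre of its underside. Leave alone.
- spool_short: Loose thread spool on the pad, 42 mm across, 34 mm tall; origin at the centre of its underside. Leave alone.
- button_tin: Loose round metal tin on the pad, 68 mm across, 36 mm tall; origin at the centre of its underside. Leave alone.
- mug: White mug, 80 mm across, 90 mm tall, on the desk; origin at the centre of its underside. Leave alone.
- tape_case: Flat round tape-measure case, 60 mm across, 16 mm high, on the desk; origin at the centre of its underside. Leave alone.
- needle_box: Small white box, 80 x 50 x 22 mm, on the desk; origin at the centre of its underside. Leave alone.
- press_block: Wooden pressing block, 200 x 65 x 45 mm, on the desk; origin at the centre of its underside. Leave alone.
Not all that is in view belongs to the job. Leave any blue or green look-alike of the timer alone.

How it is judged:
By the outcome, as a careful person would: the job done as asked, in the order asked, and still so for the second after the job is handed in, with the robot touching nothing.
It also fails if it takes over 58 s, if anything falls off the work surface, if the arm or the gripper's body presses on something with over 40 N, if the wrist force passes 120 N, or if a joint passes its speed limit or range.

### The arm

A 7-joint arm with a two-finger parallel gripper is mounted at the origin on the work surface. World frame = base frame: x ahead of the robot, y to its left, z up, the work surface at z = 0. Lengths are in m, angles in rad, forces in N, time in s.
With the tool pointing down it reaches from about 0.4 to 0.85 m from the base axis. Payload 10.4 kg.
Tool frame: the origin (TCP) lies on the centre line of the jaws, within the pads' length; the fingertips stand 11 mm ahead of it and the grasp point (between the pads) lies 8 mm behind it (tip_reach is the distance from the TCP to the fingertips, in m); z points along the fingers, y is the line along which they close (so a half turn about z gives the same grasp; the last joint's range is limited). The gripper opens to 85 mm and grips with 20 to 120 N. Pads are 22 mm wide; open, the fingers measure 114 mm over their backs; the gripper's body (76 mm by 85 mm) begins 54 mm behind the grasp point. The pads swing forward as they close: fully open they stand 13 mm farther back than shut.
Start: joints at [-1.208, 0.332, -0.065, 1.46, 0.022, 1.35, -0.088], TCP at [0.235, 0.579, 0.242] pointing down, gripper open.
Joint ranges: [-2.6, 2.6], [-0.5, 2.12], [-1.47, 1.34], [0.16, 2.42], [-1.27, 4.41], [0.06, 2.06], [-2.6, 2.6]. Speed limits (rad/s): [2.22, 2.22, 2.79, 2.79, 3.14, 3.14, 3.14].

### API

Orientations are given as a unit quaternion [x, y, z, w].
In Python, from workcell import get_obs, camera, hand_in, tip_reach gives the robot as it stands. The module is installed in compiled form; this text tells all that it offers.
- The arm moves only by the tool move_arm, never from a script. Its argument "plan" is a list of rows, each an object with "delta_pos": the shift along the tool's x, y, z in a scale on which 1.0 is 60 cm, a list of three; "turn": the turn, a rotation vector about the tool's x, y, z in fractions of the full range, 1 being 2 pi rad, a list of three; "fingers": the closure, from 0 (fully open) to 1 (shut). A call has 1 to 12 rows; each row is the pose to reach, as a shift and turn from the pose commanded when the call began, along the tool's axes at that moment; what a row does not reach only later rows make up. A row lasts 1/8 s, in which the tool goes at most 62.5 mm and 10.7 degrees, less where a joint would pass 70% of its speed; a pose out of reach is approached as far as the arm can. A shift or turn number past 1, either way, is cut back to 1. A call with a gripper value outside its range is refused whole. The fingers move at their own pace and stop on an object; "force" is the grip in N (left out, the last holds). Time passes only in rows, so rows that repeat a pose let the fingers close. It gives the time, the measured TCP pose, the force, the opening and the grip force at its end, in the units of the state.
- get_obs(): the state, without advancing time (a new reading comes with each control period).
- camera(name): name is "scene" or "top" or "wrist"; returns a dict with "color" (480x640x3 uint8, red, green, blue), "range_z" (480x640 float32, m along the optical axis (not along the pixel's ray), 0 where there is no reading), "fx", "fy", "cx", "cy" (pixels), "k1" (the pictures are not rectified: a ray, as slopes to the right and down, at radius r is drawn at 1 + k1 r^2 times it, then the intrinsics apply), "R" (3x3) and "t" (3): a world point X has camera coordinates R X + t; the wrist camera has in their place "tool_from_camera" (4x4, takes a point from camera to tool coordinates, whose origin is the TCP and whose axes are the flange's). Camera axes: x right, y down, z forward; pixel columns grow to the right and rows downward; lengths in m; the calibration is good to about 2 mm. A picture is of the moment at which its call begins: read the wrist's pose just before it.
- hand_in(): hands the job in; it is judged then, once.
The state is a dict: "clock": time; "joint_pos": joint angles; "joint_velocities": joint speeds; "tau": joint torques, N m; "position": TCP position; "ee_rot": TCP orientation; "ft_force": force on the tool from outside, world axes, zero at the start; "torque": the same for the moment, N m; "grip_width": opening from 0.0 (shut) to 1.0 (fully open); "grasp_force": force on a finger pad.
Only numpy, scipy, OpenCV 4.12 (cv2) and the standard library are available. Lean on these libraries where they do the work, as an engineer would, in place of code of your own. Each camera call takes 0.05 s, during which the arm holds its last target. There are 200 camera calls.

## Working session

There is one attempt and no reset: what is moved stays moved. The work goes in short steps, Python scripts to look and compute and a tool call to move; the robot and the scene stay as the last step left them, time stands still between calls to the robot, and variables do not carry over. Pictures are saved under pics/ and viewed, at most 10 in all, crops included, and the job is handed in when it is done.

Besides the shell and the picture viewer there is one more tool, called after "Emit:" as name(argument=value, ...) on one line, values as JSON. move_arm: Moves the arm, as the interface text tells. Its arguments: {"type":"object","properties":{"plan":{"type":"array","items":{"type":"object","properties":{"delta_pos":{"type":"array","items":{"type":"number"}},"turn":{"type":"array","items":{"type":"number"}},"fingers":{"type":"number"}}}},"force":{"type":"number"}},"required":["plan"]}

```bash
mkdir -p pics; cat > h.py <<'E'
import numpy as np, cv2
from workcell import get_obs, camera, hand_in, tip_reach
from scipy.spatial.transform import Rotation as Ro
def save(c,n): cv2.imwrite('pics/'+n,cv2.cvtColor(c['color'],cv2.COLOR_RGB2BGR))
def pose(c,o=None):
    "camera->world R,t"
    if 'R' in c: return c['R'].T, -c['R'].T@c['t']
    Rt=Ro.from_quat(o['ee_rot']).as_matrix(); T=c['tool_from_camera']
    return Rt@T[:3,:3], Rt@T[:3,3]+np.array(o['position'])
def rays(c,uv):
    K=np.array([[c['fx'],0,c['cx']],[0,c['fy'],c['cy']],[0,0,1.]])
    p=cv2.undistortPoints(np.array(uv,float).reshape(-1,1,2),K,np.array([c['k1'],0,0,0,0.]))[:,0]
    return np.c_[p,np.ones(len(p))]
def on_plane(c,uv,z,o=None):
    R,t=pose(c,o); d=rays(c,uv)@R.T
    return t+d*((z-t[2])/d[:,2])[:,None]
def cloud(c,o=None):
    v,u=np.mgrid[:480,:640]; R,t=pose(c,o)
    return ((rays(c,np.c_[u.ravel(),v.ravel()])*c['range_z'].reshape(-1,1))@R.T+t).reshape(480,640,3)
E
python3 - <<'E'
from h import *
o=get_obs(); print(o, tip_reach() if callable(tip_reach) else tip_reach)
for n in ['top','scene']:
    c=camera(n); save(c,n+'1.png'); print(n,pose(c)[1])
E
```

```text
{'clock': 0.0, 'joint_pos': array([-1.20758188,  0.33282294, -0.06469631,  1.46098838,  0.02158912,
        1.34992725, -0.08851262]), 'joint_velocities': array([ 1.58623250e-03,  1.04697859e-03, -7.41611229e-04, -1.20727272e-03,
        2.90311201e-05, -2.37994796e-03, -4.52435059e-04]), 'tau': array([-2.55628265e-04, -6.25435138e+01,  4.86722973e-02, -3.91613460e+01,
        1.60665700e-02,  9.81837104e-03, -8.77735964e-07]), 'position': array([0.23505468, 0.57869478, 0.24152401]), 'ee_rot': array([ 1.91711240e-01,  9.81451106e-01, -7.17270898e-04, -1.08437158e-04]), 'ft_force': array([-0.29646977,  0.15878619, -0.20534161]), 'torque': array([-0.05254722, -0.03972438, -0.01494326]), 'grasp_force': 0.0, 'grip_width': 0.9980038321673744} 0.011
top [ 0.26458342 -0.00225349  1.63443475]
scene [ 1.27662731 -0.10125392  1.24776971]
```

View pics/top1.png

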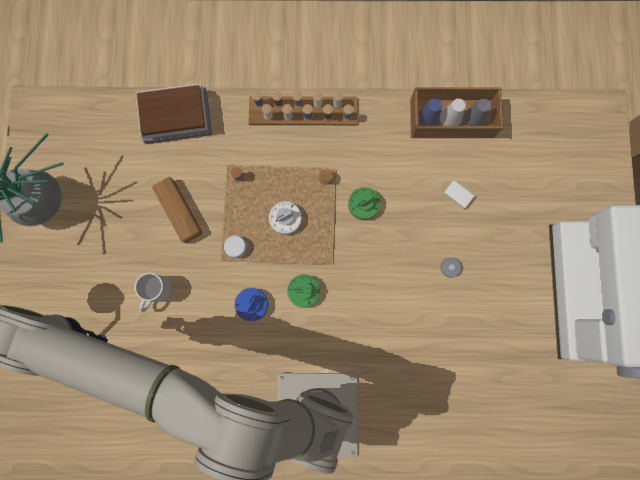

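View pics/scene1.png

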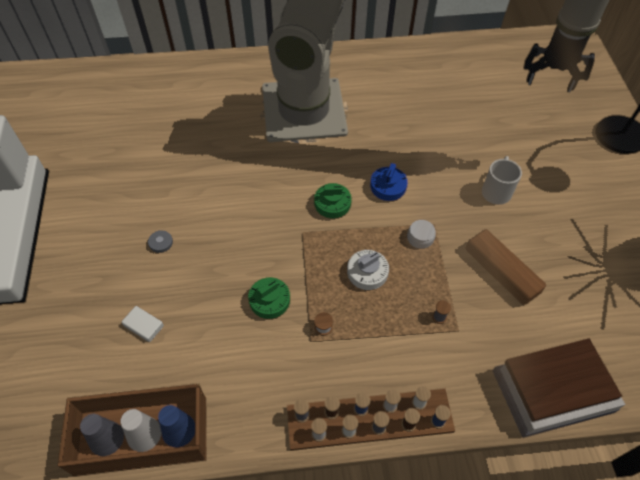

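Top view: the white timer is at about (285,217) on the pad, with the tin at (235,246) and the spools at (236,173) and (326,177). Blue and green look-alikes stand outside the pad. Next I locate the timer and work out the shift that puts the wrist camera above it.

```bash
python3 - <<'E'
from h import *
o=get_obs(); c=camera('top'); P=cloud(c)
Rt=Ro.from_quat(o['ee_rot']).as_matrix()
s=P[195:240,262:310].reshape(-1,3); col=c['color'][195:240,262:310].reshape(-1,3).astype(int)
m=(s[:,2]>.030)&(s[:,2]<.2); q=s[m]; print('n',m.sum(),'min/max',q.min(0),q.max(0))
d=q[(q[:,2]>.03)&(q[:,2]<.05)]; (cx,cy),r=cv2.minEnclosingCircle(d[:,:2].astype(np.float32)); print('drum',cx,cy,r)
k=q[q[:,2]>.062]; print('knob top z',np.percentile(k[:,2],[50,90]),k.mean(0),len(k))
print('others', [on_plane(c,[p],z)[0].round(3) for p,z in [((235,246),.04),((236,173),.055),((326,177),.04),((252,304),.05),((304,291),.05),((365,203),.05)]])
w=camera('wrist'); T=w['tool_from_camera']; print(T.round(3),w['fx'])
tgt=np.array([cx,cy,.26]); print('delta tool',Rt.T@(tgt-o['position']))
cv2.imwrite('pics/t2.png',cv2.resize(cv2.cvtColor(c['color'][180:260,240:340],cv2.COLOR_RGB2BGR),None,fx=7,fy=7,interpolation=cv2.INTER_CUBIC))
E
```

```text
n 810 min/max [0.52200586 0.05353265 0.0301484 ] [0.61845818 0.14733775 0.08988668]
drum 0.5694577097892761 0.09979566186666489 0.049183767288923264
knob top z [0.07838255 0.08293473] [0.56865739 0.09971059 0.07746505] 92
others [array([0.482, 0.246, 0.04 ]), array([0.701, 0.247, 0.055]), array([ 0.695, -0.024,  0.04 ]), array([0.311, 0.19 , 0.05 ]), array([0.349, 0.039, 0.05 ]), array([ 0.612, -0.141,  0.05 ])]
[[-0.    -0.965 -0.261  0.066]
 [ 1.    -0.    -0.     0.001]
 [ 0.    -0.261  0.965 -0.13 ]
 [ 0.     0.     0.     1.   ]] 364.76913315069277
delta tool [-0.4900578  -0.31793858 -0.0179661 ]
```

View pics/t2.png

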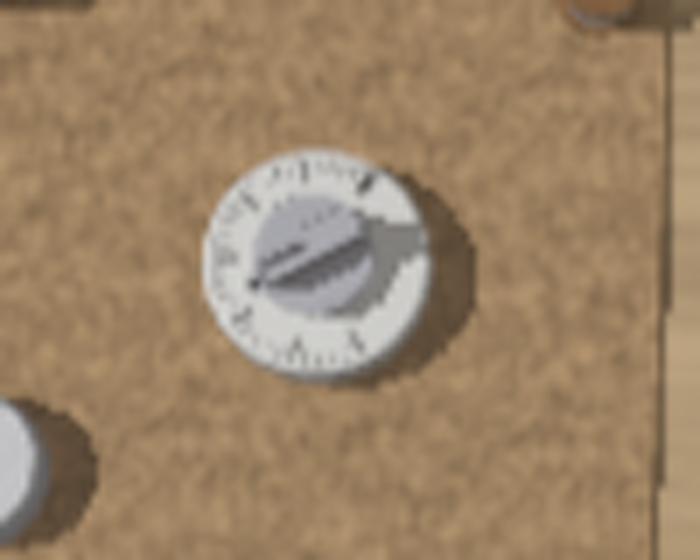

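The crop shows the drum centred at (317,265), the wide top mark at (365,185), the 0 mark at about (357,342) and a dark pointer tip at (257,285), so the timer reads about 12 minutes. I'll move above it with the jaws roughly across the bar.

The rows are not in the units I measure in: shifts go in shares of 60 cm and turns go in shares of 2 pi rad. I convert before sending: -0.49 m / 0.6 = -0.8167, -0.318 m / 0.6 = -0.53, 0.87 rad / 6.2832 = 0.1385.

Emit:
move_arm(plan=[{"delta_pos":[-0.0833,-0.0533,-0.03],"turn":[0,0,0.0143],"fingers":0},{"delta_pos":[-0.1667,-0.1083,-0.03],"turn":[0,0,0.0286],"fingers":0},{"delta_pos":[-0.25,-0.1617,-0.03],"turn":[0,0,0.043],"fingers":0},{"delta_pos":[-0.3333,-0.2167,-0.03],"turn":[0,0,0.0573],"fingers":0},{"delta_pos":[-0.4167,-0.27,-0.03],"turn":[0,0,0.0716],"fingers":0},{"delta_pos":[-0.5,-0.325,-0.03],"turn":[0,0,0.0859],"fingers":0},{"delta_pos":[-0.5833,-0.3783,-0.03],"turn":[0,0,0.1003],"fingers":0},{"delta_pos":[-0.6667,-0.4333,-0.03],"turn":[0,0,0.1146],"fingers":0},{"delta_pos":[-0.75,-0.4867,-0.03],"turn":[0,0,0.1289],"fingers":0},{"delta_pos":[-0.8167,-0.53,-0.03],"turn":[0,0,0.1385],"fingers":0},{"delta_pos":[-0.8167,-0.53,-0.03],"turn":[0,0,0.1385],"fingers":0},{"delta_pos":[-0.8167,-0.53,-0.03],"turn":[0,0,0.1385],"fingers":0}])

```text
clock: 1.7
position: [0.5692, 0.1007, 0.26]
ee_rot: [0.587, 0.809, -0.0, -0.0]
ft_force: [0.7, 1.1, -0.4]
grip_width: 0.999
grasp_force: 0.0
```

```bash
python3 - <<'E'
from h import *
o=get_obs(); w=camera('wrist'); save(w,'w1.png'); P=cloud(w,o)
print(o['joint_pos'],o['position'],o['ft_force'],Ro.from_quat(o['ee_rot']).as_matrix().round(3))
q=P.reshape(-1,3); q=q[np.hypot(q[:,0]-.57,q[:,1]-.1)<.06]
d=q[(q[:,2]>.034)&(q[:,2]<.044)]; (cx,cy),r=cv2.minEnclosingCircle(d[:,:2].astype(np.float32)); print('drum',cx,cy,r,np.median(d[:,2]))
q=q[np.hypot(q[:,0]-cx,q[:,1]-cy)<.032]
print(np.histogram(q[:,2],bins=np.arange(.03,.09,.002)))
k=q[q[:,2]>.066]; (bx,by),(a,b),an=cv2.minAreaRect(k[:,:2].astype(np.float32)); print('bar',bx,by,a,b,an,np.median(k[:,2]))
f=q[(q[:,2]>.045)&(q[:,2]<.06)]; print('flange',np.median(f[:,2]),cv2.minEnclosingCircle(f[:,:2].astype(np.float32)))
E
```

```text
[-0.600714    0.2225424   0.40978036  1.58439545 -0.09067291  1.35401435
  0.13536102] [0.56919237 0.10070213 0.25999718] [ 0.73304446  1.08674148 -0.43883411] [[-0.311  0.951 -0.001]
 [ 0.951  0.311  0.   ]
 [ 0.001 -0.001 -1.   ]]
drum 0.5717564225196838 0.10106279700994492 0.04885606840252876 0.037521487788160335
(array([   0,    0,   11,  609,  266,    0,    0,    0,    0,    7,    9,
        492, 1024,   37,    5,    5,    2,    9,    5,    5,    6,    4,
         11,  297,  493,   12,    0,    0,    0]), array([0.03 , 0.032, 0.034, 0.036, 0.038, 0.04 , 0.042, 0.044, 0.046,
       0.048, 0.05 , 0.052, 0.054, 0.056, 0.058, 0.06 , 0.062, 0.064,
       0.066, 0.068, 0.07 , 0.072, 0.074, 0.076, 0.078, 0.08 , 0.082,
       0.084, 0.086, 0.088]))
bar 0.57280433177948 0.11028784513473511 0.04773891344666481 0.05397271737456322 54.546871185302734 0.3369725149887298
flange 0.05434384663089212 ((0.5701363682746887, 0.1029258444905281), 0.02842601388692856)
```

View pics/w1.png

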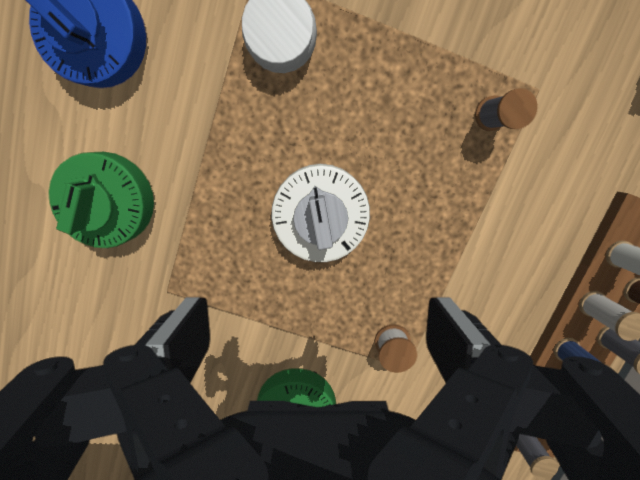

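The wrist view shows the timer at (321,213). The pointer is near (317,190), the wide top mark at (346,245) and the bar is close to vertical in the image. Next I measure the bar and tick angles on a rectified crop.

```bash
python3 - <<'E'
from h import *
o=get_obs(); w=camera('wrist'); P=cloud(w,o); q=P.reshape(-1,3)
q=q[(np.hypot(q[:,0]-.57,q[:,1]-.1)<.035)]
k=q[(q[:,2]>.073)&(q[:,2]<.09)]; (bx,by),(a,b),an=cv2.minAreaRect(k[:,:2].astype(np.float32))
c0=k[:,:2].mean(0); V=np.linalg.svd(k[:,:2]-c0,full_matrices=False)[2][0]
print('bar',bx,by,a,b,an,'z',k[:,2].mean(),'mean',c0,'axis',np.degrees(np.arctan2(V[1],V[0]))%180)
# metric top-down picture at z=.039 : 0.2 mm/px
R,t=pose(w,o); n=600; X0=.570;Y0=.101
j,i=np.meshgrid(np.arange(n),np.arange(n)); X=np.stack([X0-(i-300)*.0002,Y0-(j-300)*.0002,np.full(i.shape,.039)],-1)
C=(X-t)@R; s=C[...,:2]/C[...,2:]; s=s*(1+w['k1']*(s**2).sum(-1,keepdims=True))
mp=(s*[w['fx'],w['fy']]+[w['cx'],w['cy']]).astype(np.float32)
im=cv2.remap(cv2.cvtColor(w['color'],cv2.COLOR_RGB2BGR),mp[...,0],mp[...,1],cv2.INTER_CUBIC)
cv2.imwrite('pics/rect.png',im)
hsv=cv2.cvtColor(im,cv2.COLOR_BGR2HSV); m=((hsv[...,1]<40)&(hsv[...,2]>130)).astype(np.uint8)
cs=max(cv2.findContours(m,0,1)[0],key=cv2.contourArea); (u,v),r=cv2.minEnclosingCircle(cs)
cx,cy=X0-(v-300)*.0002,Y0-(u-300)*.0002; print('drum',cx,cy,r*.2,u,v)
g=cv2.cvtColor(im,cv2.COLOR_BGR2GRAY).astype(np.float32)
th=np.radians(np.arange(0,360,1.)); rr=np.arange(40,44.5,.5)/1000
pr=np.array([[g[int(round(300-(cx+a*np.cos(x)-X0)/.0002)),int(round(300-(cy+a*np.sin(x)-Y0)/.0002))] for a in rr] for x in th]).mean(1)
from scipy.signal import find_peaks
pk,pp=find_peaks(-pr,prominence=12); print([(int(p),int(pr[p])) for p in pk])
E
```

```text
bar 0.5718070864677429 0.10098129510879517 0.013976914808154106 0.046768371015787125 28.3723087310791 z 0.07816687622355965 mean [0.57155829 0.10160717] axis 118.2567803173022
drum 0.5716483276367187 0.10212094116210939 48.72834777832031 294.3952941894531 291.75836181640625
[(7, 80), (14, 145), (22, 146), (30, 144), (39, 149), (47, 81), (55, 139), (63, 145), (71, 139), (79, 154), (87, 89), (96, 144), (104, 145), (112, 148), (120, 148), (129, 89), (137, 147), (145, 141), (153, 150), (161, 135), (169, 79), (177, 148), (185, 146), (194, 149), (202, 147), (209, 73), (290, 114), (327, 26), (335, 129), (343, 133), (350, 157)]
```

View pics/rect.png

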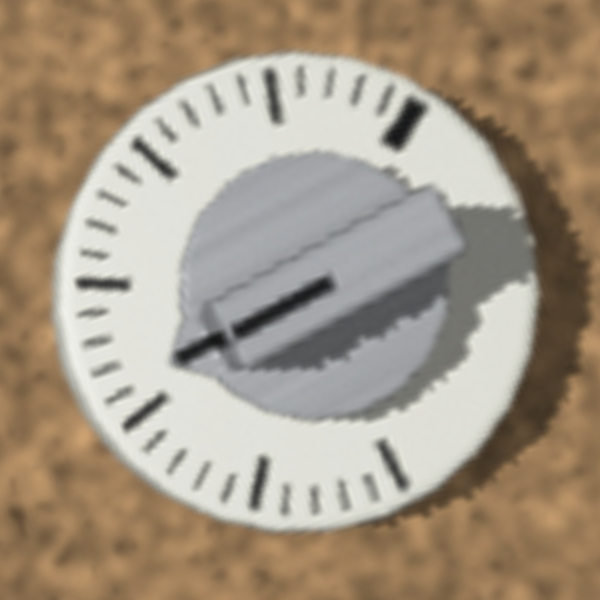

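To row units: 0.19 m / 0.6 = 0.3167, 0.12 m / 0.6 = 0.2, -0.177 rad / 6.2832 = -0.0282.

Emit:
move_arm(plan=[{"delta_pos":[0,0.0043,0.0667],"turn":[0,0,-0.0143],"fingers":0},{"delta_pos":[0,0.0043,0.1333],"turn":[0,0,-0.0282],"fingers":0},{"delta_pos":[0,0.0043,0.2],"turn":[0,0,-0.0282],"fingers":0},{"delta_pos":[0,0.0043,0.25],"turn":[0,0,-0.0282],"fingers":0.2},{"delta_pos":[0,0.0043,0.2833],"turn":[0,0,-0.0282],"fingers":0.4},{"delta_pos":[0,0.0043,0.3],"turn":[0,0,-0.0282],"fingers":0.5},{"delta_pos":[0,0.0043,0.3133],"turn":[0,0,-0.0282],"fingers":0.5},{"delta_pos":[0,0.0043,0.3167],"turn":[0,0,-0.0282],"fingers":0.5},{"delta_pos":[0,0.0043,0.3167],"turn":[0,0,-0.0282],"fingers":0.5},{"delta_pos":[0,0.0043,0.3167],"turn":[0,0,-0.0282],"fingers":0.5}], force=20)

```text
clock: 3.05
position: [0.5723, 0.101, 0.0709]
ee_rot: [0.514, 0.858, 0.0, 0.0]
ft_force: [-0.7, -0.7, 0.4]
grip_width: 0.501
grasp_force: 0.0
```

```bash
python3 - <<'E'
from h import *
o=get_obs(); w=camera('wrist'); save(w,'w2.png')
R=Ro.from_quat(o['ee_rot']).as_matrix();print(o['joint_pos'],o['position'],o['ft_force'],o['torque'],np.degrees(np.arctan2(R[1,1],R[0,1])))
E
```

```text
[-0.54739183  0.40385686  0.35710343  1.78222885 -0.16599988  0.98394672
  0.36751449] [0.57233048 0.10098512 0.07086396] [-0.70004042 -0.69428645  0.38886394] [-0.04388447  0.01680767  0.02840182] 28.191244885816268
```

View pics/w2.png

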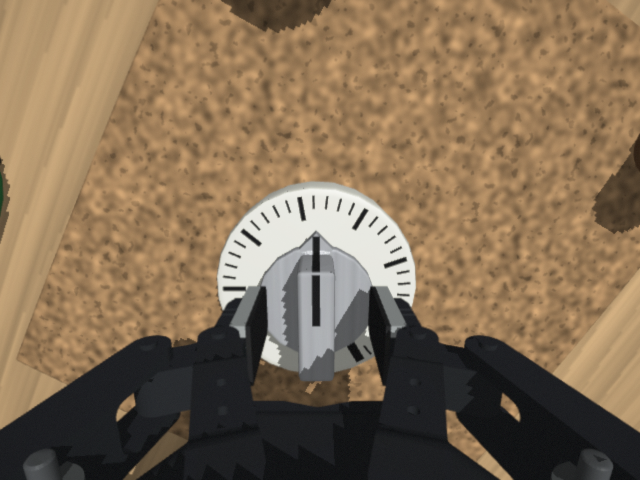

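The bar sits upright between the open pads, at about (316,310), well aligned and centred. Closing.

Emit:
move_arm(plan=[{"delta_pos":[0,0,0],"turn":[0,0,0],"fingers":0.7},{"delta_pos":[0,0,0],"turn":[0,0,0],"fingers":0.8},{"delta_pos":[0,0,0],"turn":[0,0,0],"fingers":0.85},{"delta_pos":[0,0,0],"turn":[0,0,0],"fingers":0.9},{"delta_pos":[0,0,0],"turn":[0,0,0],"fingers":1},{"delta_pos":[0,0,0],"turn":[0,0,0],"fingers":1},{"delta_pos":[0,0,0],"turn":[0,0,0],"fingers":1}], force=50)

```text
clock: 3.98
position: [0.572, 0.1009, 0.0703]
ee_rot: [0.514, 0.858, 0.0, -0.0]
ft_force: [-0.7, -0.8, 1.5]
grip_width: 0.152
grasp_force: 49.8
```

Emit:
move_arm(plan=[{"delta_pos":[0,0,0.0017],"turn":[0,0,0],"fingers":1},{"delta_pos":[0,0,0.0017],"turn":[0,0,0],"fingers":1},{"delta_pos":[0,0,0.0033],"turn":[0,0,0],"fingers":1},{"delta_pos":[0,0,0.0033],"turn":[0,0,0],"fingers":1},{"delta_pos":[0,0,0.0033],"turn":[0,0,0],"fingers":1}])

```text
clock: 4.6
position: [0.5719, 0.1009, 0.0682]
ee_rot: [0.514, 0.858, 0.0, -0.0]
ft_force: [0.4, -0.0, -0.7]
grip_width: 0.155
grasp_force: 49.8
```

To row units: 0.001 m / 0.6 = 0.0017.

Emit:
move_arm(plan=[{"delta_pos":[0,0,0.0017],"turn":[0,0,0],"fingers":1},{"delta_pos":[0,0,0.0017],"turn":[0,0,0],"fingers":1},{"delta_pos":[0,0,0.0017],"turn":[0,0,0],"fingers":1},{"delta_pos":[0,0,0.0017],"turn":[0,0,0],"fingers":1}])

```text
clock: 5.1
position: [0.5719, 0.1009, 0.0672]
ee_rot: [0.514, 0.858, -0.0, -0.0]
ft_force: [-1.1, 0.1, -1.2]
grip_width: 0.153
grasp_force: 49.8
```

Emit:
move_arm(plan=[{"delta_pos":[0,0,0.0017],"turn":[0,0,0],"fingers":1},{"delta_pos":[0,0,0.0017],"turn":[0,0,0],"fingers":1},{"delta_pos":[0,0,0.0017],"turn":[0,0,0],"fingers":1},{"delta_pos":[0,0,0.0017],"turn":[0,0,0],"fingers":1}])

```text
clock: 5.6
position: [0.572, 0.1009, 0.0663]
ee_rot: [0.514, 0.858, 0.0, -0.0]
ft_force: [-1.5, -0.1, -0.4]
grip_width: 0.154
grasp_force: 49.8
```

To row units: 0.001 m / 0.6 = 0.0017.

Emit:
move_arm(plan=[{"delta_pos":[0,0,0.0017],"turn":[0,0,0],"fingers":1},{"delta_pos":[0,0,0.0017],"turn":[0,0,0],"fingers":1},{"delta_pos":[0,0,0.0017],"turn":[0,0,0],"fingers":1}])

```text
clock: 5.98
position: [0.5719, 0.1009, 0.0652]
ee_rot: [0.514, 0.858, 0.0, -0.0]
ft_force: [-0.6, -1.2, -0.5]
grip_width: 0.149
grasp_force: 49.8
```

To row units: 0.001 m / 0.6 = 0.0017.

Emit:
move_arm(plan=[{"delta_pos":[0,0,0.0017],"turn":[0,0,0],"fingers":1},{"delta_pos":[0,0,0.0017],"turn":[0,0,0],"fingers":1},{"delta_pos":[0,0,0.0017],"turn":[0,0,0],"fingers":1}])

```text
clock: 6.35
position: [0.572, 0.1009, 0.0645]
ee_rot: [0.514, 0.858, 0.0, -0.0]
ft_force: [-2.8, -0.9, 3.5]
grip_width: 0.151
grasp_force: 50.3
```

To row units: 0.0007 m / 0.6 = 0.0012.

Emit:
move_arm(plan=[{"delta_pos":[0,0,0.0012],"turn":[0,0,0],"fingers":1},{"delta_pos":[0,0,0.0012],"turn":[0,0,0],"fingers":1},{"delta_pos":[0,0,0.0012],"turn":[0,0,0],"fingers":1}])

```text
clock: 6.72
position: [0.572, 0.1009, 0.0639]
ee_rot: [0.514, 0.858, 0.0, 0.0]
ft_force: [-3.6, -1.0, 5.7]
grip_width: 0.153
grasp_force: 50.7
```

```bash
python3 - <<'E'
from h import *
for i in range(6):
    o=get_obs(); camera('scene'); print(o['clock'],o['position'],o['ft_force'].round(2),o['torque'].round(2))
E
```

```text
6.725 [0.57203616 0.10090557 0.06388276] [-3.56 -1.03  5.71] [-0.11  0.71  0.02]
6.775 [0.57202514 0.10088676 0.0638594 ] [-3.46 -0.5   6.4 ] [-0.22  0.71  0.01]
6.825 [0.57202068 0.10089809 0.06387239] [-3.11 -0.57  5.88] [-0.18  0.73 -0.03]
6.875 [0.57202417 0.10092305 0.06385587] [-3.38 -1.2   6.37] [-0.19  0.68  0.05]
6.925 [0.57204099 0.10090658 0.06386702] [-2.75 -0.56  6.52] [-0.15  0.7  -0.01]
6.975 [0.57202941 0.10089083 0.06388818] [-3.18 -0.58  6.3 ] [-0.14  0.65  0.05]
```

To row units: 0.001 m / 0.6 = 0.0017.

Emit:
move_arm(plan=[{"delta_pos":[0,0,0.0017],"turn":[0,0,0],"fingers":1},{"delta_pos":[0,0,0.0017],"turn":[0,0,0],"fingers":1},{"delta_pos":[0,0,0.0017],"turn":[0,0,0],"fingers":1}])

```text
clock: 7.4
position: [0.5721, 0.1009, 0.0632]
ee_rot: [0.514, 0.858, 0.0, -0.0]
ft_force: [-4.1, -0.1, 9.0]
grip_width: 0.15
grasp_force: 51.1
```

```bash
cat > f.py <<'E'
from h import *
F=[]
for i in range(4):
    o=get_obs(); w=camera('wrist'); F.append(np.r_[o['ft_force'],o['torque']])
R=Ro.from_quat(o['ee_rot']).as_matrix()
a=np.degrees(np.arctan2(R[1,1],R[0,1]))
print(o['clock'],o['position'].round(4),np.mean(F,0).round(2),'y axis deg',a.round(2),'q',o['joint_pos'].round(2))
E
python3 f.py
```

```text
7.55 [0.5721 0.1009 0.0632] [-4.42 -0.52  9.14 -0.22  1.03  0.02] y axis deg 28.18 q [-0.54  0.41  0.35  1.79 -0.17  0.97  0.37]
```

To row units: -0.0009 m / 0.6 = -0.0015, 0.0005 m / 0.6 = 0.0008.

Emit:
move_arm(plan=[{"delta_pos":[0.0008,-0.0015,0.0003],"turn":[0,0,0],"fingers":1},{"delta_pos":[0.0008,-0.0015,0.0003],"turn":[0,0,0],"fingers":1}])

```text
clock: 7.85
position: [0.5719, 0.1009, 0.0633]
ee_rot: [0.514, 0.858, 0.001, 0.001]
ft_force: [-2.9, -0.6, 8.0]
grip_width: 0.151
grasp_force: 51.0
```

```bash
python3 f.py
```

```text
8.0 [0.5719 0.1009 0.0633] [-1.85 -0.73  8.3  -0.23  0.32  0.02] y axis deg 28.18 q [-0.55  0.41  0.35  1.79 -0.17  0.97  0.37]
```

To row units: -0.0006 m / 0.6 = -0.001, 0.0003 m / 0.6 = 0.0005, 0.3 rad / 6.2832 = 0.0477.

Emit:
move_arm(plan=[{"delta_pos":[0.0005,-0.001,0.001],"turn":[0,0,0],"fingers":1},{"delta_pos":[0.0005,-0.001,0.001],"turn":[0,0,0],"fingers":1},{"delta_pos":[0.0005,-0.001,0.001],"turn":[0,0,0.008],"fingers":1},{"delta_pos":[0.0005,-0.001,0.001],"turn":[0,0,0.0159],"fingers":1},{"delta_pos":[0.0005,-0.001,0.001],"turn":[0,0,0.0239],"fingers":1},{"delta_pos":[0.0005,-0.001,0.001],"turn":[0,0,0.0318],"fingers":1},{"delta_pos":[0.0005,-0.001,0.001],"turn":[0,0,0.0398],"fingers":1},{"delta_pos":[0.0005,-0.001,0.001],"turn":[0,0,0.0477],"fingers":1},{"delta_pos":[0.0005,-0.001,0.001],"turn":[0,0,0.0477],"fingers":1}])

```text
clock: 9.18
position: [0.5722, 0.101, 0.0632]
ee_rot: [0.636, 0.771, 0.002, 0.001]
ft_force: [0.7, -1.0, 10.3]
grip_width: 0.151
grasp_force: 51.1
```

```bash
python3 f.py; python3 -c "
from h import *
o=get_obs();w=camera('wrist');save(w,'w3.png')"
```

```text
9.325 [0.5722 0.101  0.0632] [ 0.88 -0.79  9.33 -0.21 -0.25  0.13] y axis deg 11.01 q [-0.59  0.42  0.41  1.79 -0.2   0.97  0.09]
```

View pics/w3.png

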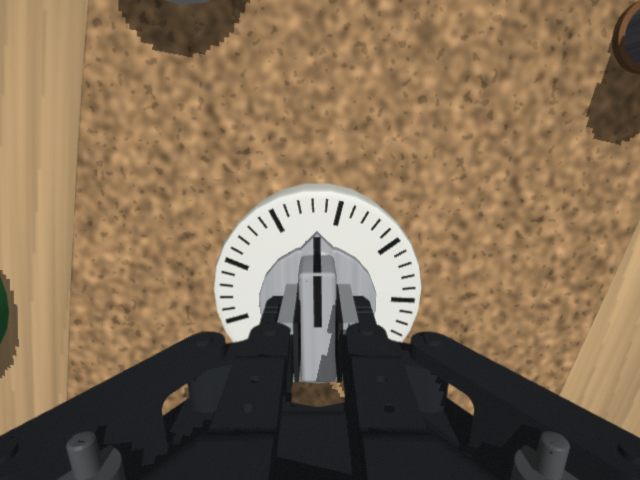

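The pointer has turned to about 13.3 min, between the 10 tick (278,220) and the 15 tick (339,212), and the drum has not visibly moved. I continue while watching the force, and add a tick-phase monitor for the drum.

To row units: 0.0003 m / 0.6 = 0.0005, 0.06 rad / 6.2832 = 0.0095.

Emit:
move_arm(plan=[{"delta_pos":[0,0,0.0005],"turn":[0,0,0.0095],"fingers":1},{"delta_pos":[0,0,0.0005],"turn":[0,0,0.0191],"fingers":1},{"delta_pos":[0,0,0.0005],"turn":[0,0,0.0286],"fingers":1},{"delta_pos":[0,0,0.0005],"turn":[0,0,0.0382],"fingers":1},{"delta_pos":[0,0,0.0005],"turn":[0,0,0.0477],"fingers":1},{"delta_pos":[0,0,0.0005],"turn":[0,0,0.0573],"fingers":1},{"delta_pos":[0,0,0.0005],"turn":[0,0,0.0668],"fingers":1},{"delta_pos":[0,0,0.0005],"turn":[0,0,0.0764],"fingers":1},{"delta_pos":[0,0,0.0005],"turn":[0,0,0.0859],"fingers":1},{"delta_pos":[0,0,0.0005],"turn":[0,0,0.0955],"fingers":1}])

```text
clock: 10.68
position: [0.5729, 0.1009, 0.0632]
ee_rot: [0.836, 0.548, 0.003, 0.001]
ft_force: [3.3, -1.3, 8.7]
grip_width: 0.156
grasp_force: 51.1
```

```bash
cat >> f.py <<'E'
# tick angles on the drum's rim: rectified to z=.039, long ticks (dark, 33..45 mm) read from a polar profile
from scipy.signal import find_peaks
Rc,t=pose(w,o)
def look(X):
    C=(X-t)@Rc; s=C[...,:2]/C[...,2:]; s=s*(1+w['k1']*(s**2).sum(-1,keepdims=True))
    m=(s*[w['fx'],w['fy']]+[w['cx'],w['cy']]).astype(np.float32)
    return cv2.remap(w['color'],m[...,0],m[...,1],cv2.INTER_LINEAR)
i,j=np.mgrid[:600,:600]; X=np.stack([.5717-(i-300)*.0002,.1015-(j-300)*.0002,np.full(i.shape,.039)],-1)
hsv=cv2.cvtColor(look(X),cv2.COLOR_RGB2HSV); m=((hsv[...,1]<40)&(hsv[...,2]>150)).astype(np.uint8)
pts=max(cv2.findContours(m,0,1)[0],key=cv2.contourArea)[:,0]*.0002
xy=np.c_[.5717+.06-pts[:,1],.1015+.06-pts[:,0]]
c=np.array([.5717,.1015])
from scipy.optimize import least_squares
keep=np.abs(np.hypot(*(xy-c).T)-.0487)<.0025
c=least_squares(lambda p:np.hypot(*(xy[keep]-p).T)-.0487,c,loss='soft_l1',f_scale=.0003).x
th=np.radians(np.arange(0,360,.25)); rr=np.arange(.0405,.0435,.0005)
A,B=np.meshgrid(th,rr,indexing='ij'); g=cv2.cvtColor(look(np.stack([c[0]+B*np.cos(A),c[1]+B*np.sin(A),A*0+.039],-1)),cv2.COLOR_RGB2GRAY).astype(float).mean(1)
pk=find_peaks(-g,prominence=12,width=(1,40))[0]; a8=pk*.25
ph=np.exp(1j*np.radians(a8*45)); z=ph.mean()
print('drum centre',c.round(4),keep.sum(),'tick phase mod 8:',(np.degrees(np.angle(z))/45)%8,'coh',abs(z),len(pk),'dark long:',a8[g[pk]<105])
E
python3 f.py
```

```text
10.825 [0.5728 0.1009 0.0632] [ 3.19 -1.33  9.06 -0.3  -0.74  0.18] y axis deg -23.39 q [-0.69  0.44  0.53  1.8  -0.26  0.97 -0.46]
drum centre [0.5715 0.1027] 817 tick phase mod 8: 6.71796070402961 coh 0.5715363269727575 28 dark long: [  6.    13.75  21.75  29.75  37.5   45.5   53.75  62.    70.25  78.25
  86.25  94.75 103.   111.25 119.5  127.75 136.25 144.5  152.75 161.
 169.25 177.5  185.75 325.75 334.75 342.5  350.25 358.  ]
```

To row units: 0.0009 m / 0.6 = 0.0015, 0.0003 m / 0.6 = 0.0005, 0.68 rad / 6.2832 = 0.1082.

Emit:
move_arm(plan=[{"delta_pos":[0.0015,0.0012,0.0005],"turn":[0,0,0.008],"fingers":1},{"delta_pos":[0.0015,0.0012,0.0005],"turn":[0,0,0.0191],"fingers":1},{"delta_pos":[0.0015,0.0012,0.0005],"turn":[0,0,0.0302],"fingers":1},{"delta_pos":[0.0015,0.0012,0.0005],"turn":[0,0,0.0414],"fingers":1},{"delta_pos":[0.0015,0.0012,0.0005],"turn":[0,0,0.0525],"fingers":1},{"delta_pos":[0.0015,0.0012,0.0005],"turn":[0,0,0.0637],"fingers":1},{"delta_pos":[0.0015,0.0012,0.0005],"turn":[0,0,0.0748],"fingers":1},{"delta_pos":[0.0015,0.0012,0.0005],"turn":[0,0,0.0859],"fingers":1},{"delta_pos":[0.0015,0.0012,0.0005],"turn":[0,0,0.0971],"fingers":1},{"delta_pos":[0.0015,0.0012,0.0005],"turn":[0,0,0.1082],"fingers":1}])

```text
clock: 12.12
position: [0.5736, 0.1004, 0.0628]
ee_rot: [0.971, 0.238, 0.002, 0.001]
ft_force: [1.9, -3.7, 10.2]
grip_width: 0.155
grasp_force: 51.4
```

```bash
python3 f.py
```

```text
12.275 [0.5736 0.1004 0.0628] [ 2.12 -4.24 10.79 -0.96 -0.38  0.2 ] y axis deg -62.4 q [-0.8   0.47  0.67  1.8  -0.35  0.98 -1.07]
drum centre [0.572  0.1013] 699 tick phase mod 8: 7.085598152720976 coh 0.9561248085778558 22 dark long: [  7.25  15.25  23.    31.    38.75  46.75  54.75  62.75  70.75  78.75
  86.75  94.75 103.   111.   119.   127.25 135.5  143.5  326.75 336.
 343.75 351.75]
```

To row units: 0.001 m / 0.6 = 0.0017, -0.0008 m / 0.6 = -0.0013, 0.47 rad / 6.2832 = 0.0748.

Emit:
move_arm(plan=[{"delta_pos":[0.0017,-0.0013,0],"turn":[0,0,0.008],"fingers":1},{"delta_pos":[0.0017,-0.0013,0],"turn":[0,0,0.0191],"fingers":1},{"delta_pos":[0.0017,-0.0013,0],"turn":[0,0,0.0302],"fingers":1},{"delta_pos":[0.0017,-0.0013,0],"turn":[0,0,0.0414],"fingers":1},{"delta_pos":[0.0017,-0.0013,0],"turn":[0,0,0.0525],"fingers":1},{"delta_pos":[0.0017,-0.0013,0],"turn":[0,0,0.0637],"fingers":1},{"delta_pos":[0.0017,-0.0013,0],"turn":[0,0,0.0748],"fingers":1},{"delta_pos":[0.0017,-0.0013,0],"turn":[0,0,0.0859],"fingers":1},{"delta_pos":[0.0017,-0.0013,0],"turn":[0,0,0.0971],"fingers":1}])

```text
clock: 13.45
position: [0.5737, 0.1006, 0.0627]
ee_rot: [0.998, -0.065, 0.002, 0.001]
ft_force: [0.4, -7.0, 11.6]
grip_width: 0.15
grasp_force: 51.5
```

```bash
python3 f.py
```

```text
13.6 [0.5737 0.1007 0.0626] [ 0.77 -6.7  11.74 -1.52 -0.08  0.18] y axis deg -97.39 q [-0.89  0.52  0.81  1.8  -0.43  1.   -1.61]
drum centre [0.5722 0.1011] 681 tick phase mod 8: 6.551682064388744 coh 0.7302916733632363 19 dark long: [  7.25  15.25  23.    30.75  38.75  46.5   54.5   62.    70.    77.75
  85.5   93.5  101.25 109.25 185.5  326.5  335.75 343.75 351.5 ]
```

To row units: 0.0022 m / 0.6 = 0.0037, 0.0006 m / 0.6 = 0.001, 0.25 rad / 6.2832 = 0.0398.

Emit:
move_arm(plan=[{"delta_pos":[0.0005,0.0017,-0.0002],"turn":[0,0,0],"fingers":1},{"delta_pos":[0.001,0.0037,-0.0003],"turn":[0,0,0],"fingers":1},{"delta_pos":[0.001,0.0037,-0.0003],"turn":[0,0,0.008],"fingers":1},{"delta_pos":[0.001,0.0037,-0.0003],"turn":[0,0,0.0159],"fingers":1},{"delta_pos":[0.001,0.0037,-0.0003],"turn":[0,0,0.0239],"fingers":1},{"delta_pos":[0.001,0.0037,-0.0003],"turn":[0,0,0.0318],"fingers":1},{"delta_pos":[0.001,0.0037,-0.0003],"turn":[0,0,0.0398],"fingers":1}])

```text
clock: 14.52
position: [0.5737, 0.1002, 0.0627]
ee_rot: [0.982, -0.188, 0.002, -0.0]
ft_force: [-1.0, -1.2, 11.3]
grip_width: 0.152
grasp_force: 51.4
```

```bash
python3 f.py
```

```text
14.675 [0.5737 0.1002 0.0627] [-0.47 -1.52 11.21 -0.39  0.15  0.18] y axis deg -111.62 q [-0.93  0.54  0.86  1.81 -0.48  1.01 -1.83]
drum centre [0.572  0.1008] 609 tick phase mod 8: 7.010312731121883 coh 0.514061340433128 19 dark long: [  7.5   15.25  23.25  31.    38.75  46.25  54.25  62.    70.    77.5
  85.5   93.25 171.   328.75 336.   344.   351.75]
```

To row units: 0.15 rad / 6.2832 = 0.0239.

Emit:
move_arm(plan=[{"delta_pos":[0,0,0],"turn":[0,0,0.008],"fingers":1},{"delta_pos":[0,0,0],"turn":[0,0,0.0159],"fingers":1},{"delta_pos":[0,0,0],"turn":[0,0,0.0239],"fingers":1},{"delta_pos":[0,0,0],"turn":[0,0,0.0318],"fingers":1},{"delta_pos":[0,0,0],"turn":[0,0,0.0398],"fingers":1},{"delta_pos":[0,0,0],"turn":[0,0,0.043],"fingers":1},{"delta_pos":[0,0,0],"turn":[0,0,0.043],"fingers":1}])

```text
clock: 15.6
position: [0.5735, 0.0999, 0.0626]
ee_rot: [0.948, -0.318, 0.001, -0.0]
ft_force: [-0.6, -2.3, 11.6]
grip_width: 0.149
grasp_force: 51.5
```

```bash
python3 f.py; python3 -c "
from h import *
w=camera('wrist');cv2.imwrite('pics/w4.png',cv2.resize(cv2.cvtColor(w['color'][160:360,200:440],cv2.COLOR_RGB2BGR),None,fx=2.5,fy=2.5))"
```

```text
15.75 [0.5735 0.0999 0.0627] [-0.42 -2.39 11.81 -0.49  0.31  0.2 ] y axis deg -127.08 q [-0.97  0.57  0.92  1.81 -0.52  1.03 -2.06]
drum centre [0.5715 0.101 ] 582 tick phase mod 8: 6.509925977426061 coh 0.6097507643286487 17 dark long: [  7.    14.75  22.5   45.75  53.75 154.5  206.25 329.   335.75 343.75
 351.5  359.25]
```

View pics/w4.png

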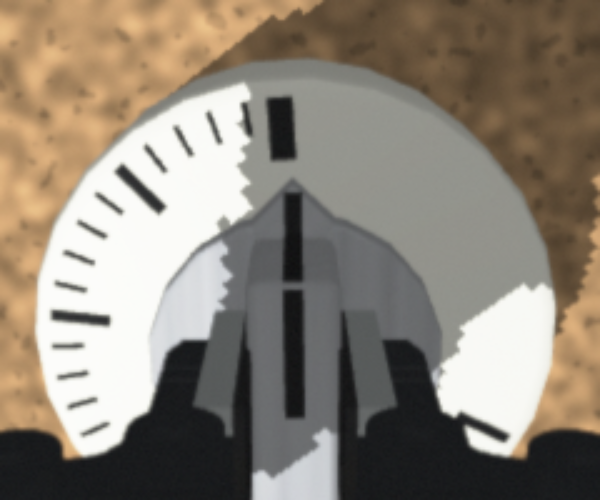

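The pointer at (293,185) is clockwise of the wide top mark at (281,128), by about 5° judging from the mark's slope. The bell is wound, so I turn back towards 20.

To row units: -0.0002 m / 0.6 = -0.0003, -0.67 rad / 6.2832 = -0.1066.

Emit:
move_arm(plan=[{"delta_pos":[0,0,-0.0003],"turn":[0,0,-0.0064],"fingers":1},{"delta_pos":[0,0,-0.0003],"turn":[0,0,-0.0175],"fingers":1},{"delta_pos":[0,0,-0.0003],"turn":[0,0,-0.0286],"fingers":1},{"delta_pos":[0,0,-0.0003],"turn":[0,0,-0.0398],"fingers":1},{"delta_pos":[0,0,-0.0003],"turn":[0,0,-0.0509],"fingers":1},{"delta_pos":[0,0,-0.0003],"turn":[0,0,-0.0621],"fingers":1},{"delta_pos":[0,0,-0.0003],"turn":[0,0,-0.0732],"fingers":1},{"delta_pos":[0,0,-0.0003],"turn":[0,0,-0.0844],"fingers":1},{"delta_pos":[0,0,-0.0003],"turn":[0,0,-0.0955],"fingers":1},{"delta_pos":[0,0,-0.0003],"turn":[0,0,-0.1066],"fingers":1}])

```text
clock: 17.1
position: [0.5738, 0.1006, 0.0629]
ee_rot: [1.0, 0.012, 0.002, -0.0]
ft_force: [0.5, 0.5, 10.5]
grip_width: 0.147
grasp_force: 51.3
```

```bash
python3 f.py
```

```text
17.25 [0.5738 0.1006 0.0629] [ 2.100e-01 -1.100e-01  1.016e+01 -1.000e-02  3.000e-02 -1.600e-01] y axis deg -88.68 q [-0.87  0.5   0.77  1.8  -0.41  1.   -1.48]
drum centre [0.5722 0.1012] 724 tick phase mod 8: 6.544824722957458 coh 0.7853846489360005 21 dark long: [  7.25  15.25  23.    30.75  38.75  46.25  54.25  62.25  70.    77.75
  85.5   93.5  101.5  109.25 117.25 328.25 335.5  343.5  351.5  359.5 ]
```

To row units: 0.0002 m / 0.6 = 0.0003, 0.0001 m / 0.6 = 0.0002, -0.77 rad / 6.2832 = -0.1225.

Emit:
move_arm(plan=[{"delta_pos":[0,0,0],"turn":[0,0,-0.0064],"fingers":1},{"delta_pos":[0,0,0],"turn":[0,0,-0.0175],"fingers":1},{"delta_pos":[0,0,0.0002],"turn":[0,0,-0.0286],"fingers":1},{"delta_pos":[0,0,0.0002],"turn":[0,0,-0.0398],"fingers":1},{"delta_pos":[0,0,0.0002],"turn":[0,0,-0.0509],"fingers":1},{"delta_pos":[0,0,0.0002],"turn":[0,0,-0.0621],"fingers":1},{"delta_pos":[0,0,0.0003],"turn":[0,0,-0.0732],"fingers":1},{"delta_pos":[0,0,0.0003],"turn":[0,0,-0.0844],"fingers":1},{"delta_pos":[0,0,0.0003],"turn":[0,0,-0.0955],"fingers":1},{"delta_pos":[0,0,0.0003],"turn":[0,0,-0.1066],"fingers":1},{"delta_pos":[0,0,0.0003],"turn":[0,0,-0.1178],"fingers":1},{"delta_pos":[0,0,0.0003],"turn":[0,0,-0.1225],"fingers":1}])

```text
clock: 18.8
position: [0.5735, 0.1014, 0.0628]
ee_rot: [0.922, 0.387, 0.002, -0.0]
ft_force: [-1.6, 3.2, 11.1]
grip_width: 0.158
grasp_force: 51.4
```

```bash
python3 f.py; python3 -c "
from h import *
w=camera('wrist');cv2.imwrite('pics/w5.png',cv2.resize(cv2.cvtColor(w['color'][160:360,200:440],cv2.COLOR_RGB2BGR),None,fx=2.5,fy=2.5))"
```

```text
18.95 [0.5735 0.1015 0.0628] [-1.23  2.45 10.86  0.51  0.36 -0.19] y axis deg -44.55 q [-0.74  0.46  0.6   1.8  -0.31  0.98 -0.79]
drum centre [0.5719 0.102 ] 720 tick phase mod 8: 5.938114157709164 coh 0.8180564385571042 27 dark long: [  6.75  14.5   22.25  30.25  38.    46.    53.75  61.75  69.75  77.5
  85.5   93.5  101.5  109.5  117.5  125.5  133.5  141.5  149.75 157.75
 212.   269.   328.5  335.25 343.   351.   358.75]
```

View pics/w5.png

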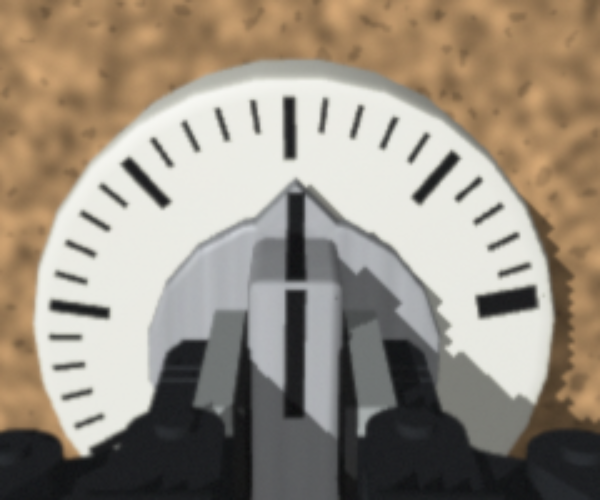

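The pointer at (295,190) sits slightly clockwise of the 20 tick at (289,128). The 15 tick (147,183) and 25 tick (437,177) put the mark about 1.5° further counter-clockwise. I make a small correction while still pressing.

To row units: -0.001 m / 0.6 = -0.0017, 0.0004 m / 0.6 = 0.0007, -0.028 rad / 6.2832 = -0.0045.

Emit:
move_arm(plan=[{"delta_pos":[0.0007,-0.0017,0],"turn":[0,0,0],"fingers":1},{"delta_pos":[0.0007,-0.0017,0],"turn":[0,0,-0.0022],"fingers":1},{"delta_pos":[0.0007,-0.0017,0],"turn":[0,0,-0.0045],"fingers":1},{"delta_pos":[0.0007,-0.0017,0],"turn":[0,0,-0.0045],"fingers":1}])

```text
clock: 19.55
position: [0.5734, 0.1016, 0.0629]
ee_rot: [0.917, 0.399, 0.002, 0.0]
ft_force: [-0.4, -1.2, 10.8]
grip_width: 0.152
grasp_force: 51.3
```

```bash
python3 f.py
```

```text
19.7 [0.5734 0.1016 0.0628] [-0.49 -0.67 10.66 -0.03  0.05 -0.2 ] y axis deg -42.99 q [-0.74  0.45  0.6   1.8  -0.3   0.98 -0.77]
drum centre [0.5719 0.1021] 721 tick phase mod 8: 6.0288877490710036 coh 0.9030614360681491 27 dark long: [  6.5   14.25  22.25  30.    38.    45.5   53.75  61.75  69.5   77.5
  85.5   93.5  101.5  109.5  117.5  125.5  133.75 141.75 149.75 158.
 166.25 270.75 327.5  335.   343.   350.75 358.75]
```

To row units: 0.004 rad / 6.2832 = 0.0006.

Emit:
move_arm(plan=[{"delta_pos":[0,0,0],"turn":[0,0,0.0006],"fingers":1},{"delta_pos":[0,0,0],"turn":[0,0,0.0006],"fingers":1}])

```text
clock: 20.0
position: [0.5734, 0.1016, 0.0628]
ee_rot: [0.918, 0.397, 0.002, 0.0]
ft_force: [0.4, -0.4, 10.1]
grip_width: 0.15
grasp_force: 51.3
```

```bash
python3 f.py
```

```text
20.15 [0.5734 0.1016 0.0628] [ 0.25 -0.06 10.53 -0.06  0.05 -0.12] y axis deg -43.22 q [-0.74  0.46  0.6   1.8  -0.3   0.98 -0.77]
drum centre [0.5719 0.1021] 719 tick phase mod 8: 6.021864635743485 coh 0.8998319757567804 27 dark long: [  6.5   14.5   22.25  30.25  38.    45.75  53.75  61.75  69.5   77.5
  85.5   93.5  101.5  109.5  117.5  125.5  133.5  141.5  149.75 157.75
 166.   270.75 327.25 335.   343.   351.   358.75]
```

To row units: -0.0015 m / 0.6 = -0.0025, -0.0008 m / 0.6 = -0.0013, 0.006 rad / 6.2832 = 0.001.

Emit:
move_arm(plan=[{"delta_pos":[0,0,0],"turn":[0,0,0.001],"fingers":1},{"delta_pos":[0,0,0],"turn":[0,0,0.001],"fingers":1},{"delta_pos":[0,0,-0.0013],"turn":[0,0,0.001],"fingers":1},{"delta_pos":[0,0,-0.0025],"turn":[0,0,0.001],"fingers":1},{"delta_pos":[0,0,-0.0025],"turn":[0,0,0.001],"fingers":0.75},{"delta_pos":[0,0,-0.0025],"turn":[0,0,0.001],"fingers":0.6},{"delta_pos":[0,0,-0.0025],"turn":[0,0,0.001],"fingers":0.5}])

```text
clock: 21.08
position: [0.5714, 0.1014, 0.0626]
ee_rot: [0.919, 0.394, -0.0, -0.0]
ft_force: [1.1, 0.2, -0.9]
grip_width: 0.501
grasp_force: 0.0
```

To row units: -0.13 m / 0.6 = -0.2167, -0.1 m / 0.6 = -0.1667.

Emit:
move_arm(plan=[{"delta_pos":[0,0,-0.0333],"turn":[0,0,0],"fingers":0.5},{"delta_pos":[0,0,-0.1],"turn":[0,0,0],"fingers":0.2},{"delta_pos":[0,0,-0.1667],"turn":[0,0,0],"fingers":0},{"delta_pos":[0,0,-0.2167],"turn":[0,0,0],"fingers":0},{"delta_pos":[0,0,-0.2167],"turn":[0,0,0],"fingers":0},{"delta_pos":[0,0,-0.2167],"turn":[0,0,0],"fingers":0}])

```text
clock: 21.82
position: [0.5715, 0.1013, 0.1931]
ee_rot: [0.919, 0.394, 0.0, -0.0]
ft_force: [-0.9, 0.4, 0.1]
grip_width: 1.001
grasp_force: 0.0
```

```bash
python3 f.py; python3 - <<'E'
from h import *
o=get_obs(); w=camera('wrist'); P=cloud(w,o); q=P.reshape(-1,3); q=q[(np.hypot(q[:,0]-.572,q[:,1]-.1015)<.035)]
h=np.sort(q[q[:,2]>.06][:,2]); z0=np.median(h); k=q[np.abs(q[:,2]-z0)<.004]
V=np.linalg.svd(k[:,:2]-k[:,:2].mean(0),full_matrices=False)[2][0]; (b,s,an)=cv2.minAreaRect(k[:,:2].astype(np.float32))
print('bar z',z0,'axis',np.degrees(np.arctan2(V[1],V[0]))%180,'rect',b,s,an)
R,t=pose(w,o); i,j=np.mgrid[:600,:600]
def rect(z):
    X=np.stack([.572-(i-300)*.0002,.1015-(j-300)*.0002,np.full(i.shape,z)],-1)
    C=(X-t)@R; s=C[...,:2]/C[...,2:]; s=s*(1+w['k1']*(s**2).sum(-1,keepdims=True)); m=(s*[w['fx'],w['fy']]+[w['cx'],w['cy']]).astype(np.float32)
    return cv2.remap(cv2.cvtColor(w['color'],cv2.COLOR_RGB2BGR),m[...,0],m[...,1],cv2.INTER_CUBIC)
cv2.imwrite('pics/rect2.png',rect(.039))
E
```

```text
21.975 [0.5712 0.1012 0.1922] [-0.51  0.12 -0.32 -0.01  0.02 -0.01] y axis deg -43.55 q [-0.8   0.3   0.66  1.68 -0.2   1.23 -0.85]
drum centre [0.5721 0.103 ] 1164 tick phase mod 8: 6.2718895602584475 coh 0.7457713021570092 31 dark long: [  5.25  45.75  86.   126.75 167.5  207.75 326.  ]
bar z 0.2687101257100275 axis 136.94787122881624 rect (0.5817921757698059, 0.11264290660619736) (0.011595328338444233, 0.06627335399389267) 46.71082305908203
```

View pics/rect2.png

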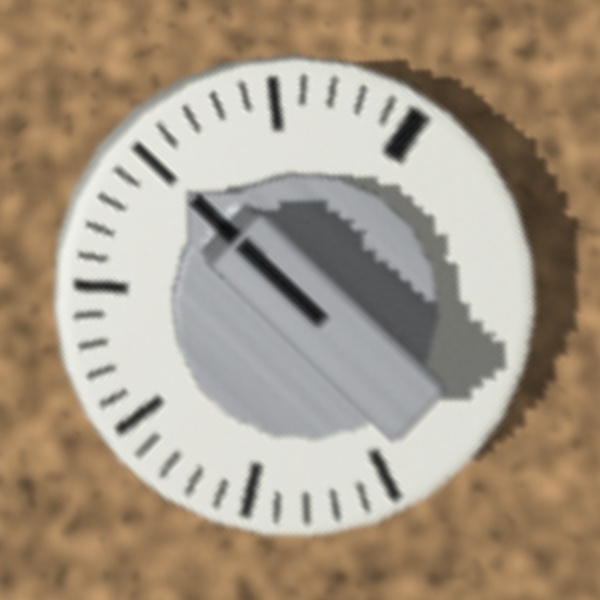

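The pointer line, from (323,322) to (192,197), is nearly in line with the 20 tick, from (173,181) to (137,146). Now I fit both numerically.

```bash
cat > g.py <<'E'
from h import *
from scipy.optimize import least_squares
o=get_obs(); w=camera('wrist'); R,t=pose(w,o); i,j=np.mgrid[:600,:600]
def rect(z):
    X=np.stack([.572-(i-300)*.0002,.1015-(j-300)*.0002,np.full(i.shape,z)],-1)
    C=(X-t)@R; s=C[...,:2]/C[...,2:]; s=s*(1+w['k1']*(s**2).sum(-1,keepdims=True)); m=(s*[w['fx'],w['fy']]+[w['cx'],w['cy']]).astype(np.float32)
    return cv2.remap(w['color'],m[...,0],m[...,1],cv2.INTER_CUBIC)
im=cv2.cvtColor(rect(.039),cv2.COLOR_RGB2GRAY); n,l,st,ce=cv2.connectedComponentsWithStats((im<95).astype(np.uint8))
T=[]
for k in range(1,n):
    c=np.array([.572-(ce[k][1]-300)*.0002,.1015-(ce[k][0]-300)*.0002]); r=np.hypot(*(c-[.572,.1015]))
    if st[k][4]<150 or r>.05: continue
    v,u=np.nonzero(l==k); d=np.c_[-v,-u]*1.; V=np.linalg.svd(d-d.mean(0),full_matrices=False)[2][0]
    a=np.degrees(np.arctan2(c[1]-.1015,c[0]-.572))%360
    print('blob',c.round(4),'r',r.round(4),'area',st[k][4],'polar',a.round(1),'axis',(np.degrees(np.arctan2(V[1],V[0]))%180).round(2))
    if .035<r<.045: T.append((a,c))
nom={207.9-40*m:m*40 for m in range(7)}; 
D=[(min((207.,167,127,87,47,7,-33),key=lambda x:abs((x-a+180)%360-180)),c) for a,c in T]
res=lambda p:np.concatenate([np.array(p[:2])+p[3]*np.array([np.cos(np.radians(x+p[2])),np.sin(np.radians(x+p[2]))])-c for x,c in D])
s=least_squares(res,[.572,.1015,0,.04],x_scale=[.01,.01,1,.01]); print('fit centre',s.x[:2],'mark20 at',47+s.x[2],'r',s.x[3],'rms mm',1e3*np.sqrt(np.mean(s.fun**2)),len(D))
E
python3 g.py
```

```text
blob [0.5864 0.0579] r 0.0459 area 15996 polar 288.3 axis 17.36
blob [0.6115 0.1066] r 0.0398 area 362 polar 7.4 axis 6.64
blob [0.6051 0.0804] r 0.0392 area 932 polar 327.6 axis 146.78
blob [0.5995 0.1307] r 0.0402 area 339 polar 46.7 axis 46.68
blob [0.588  0.1183] r 0.0232 area 862 polar 46.5 axis 46.25
blob [0.5773 0.0897] r 0.0129 area 9084 polar 294.3 axis 46.93
blob [0.5755 0.1052] r 0.0051 area 1684 polar 46.2 axis 46.06
blob [0.5748 0.1414] r 0.04 area 336 polar 86.0 axis 86.01
blob [0.549  0.1338] r 0.0397 area 336 polar 125.4 axis 126.36
blob [0.5371 0.0846] r 0.0388 area 346 polar 205.8 axis 26.28
blob [0.534  0.1114] r 0.0392 area 325 polar 165.4 axis 166.52
fit centre [0.57234917 0.10217146] mark20 at 46.44169502453505 r 0.03935907501661024 rms mm 0.03669328515448335 7
```

Pointer is at 46.1–46.3° and the 20 mark at 46.4°, a difference under 0.05 min, and the gripper is clear. Handing in.

```bash
python3 -c "
from h import *
print(hand_in())"
```

```text
the job is handed in; nothing more can be done
None
```

The timer was wound about 5° past the 30-minute mark and turned back to 20 minutes (pointer within about 0.3° of the mark), pressing at about 9–12 N in the readings between moves; I released it and handed the job in, and the result of the judging was not reported.

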